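# Pin the swivel of a shoe-last stand by feel

## Task

The turntable of the shoemaker's last stand still swings freely and must be locked. First put the loose stacked heel that lies in the way in front of the stand into the blue tray beside its mate, flat and not on top of it; then take the red-handled locking pin, slide it in under the turntable, feel along the steel lock plate for the hole, which is out of sight there, and push the pin fully home until its collar meets the plate, and let go. Do not turn the last or disturb the thick black-handled pin, the bottle, the tin or the heel already in the tray.

Things in the scene. Friction and masses are not known exactly. Their poses are not given: they have to be found in the camera images.
- stand: Swivel stand for shoe lasts, dark green iron, fixed to the bench. Origin: centre of its underside on the bench; z up; its front looks along its own -x, towards the robot. Base plate 210 x 210 x 10 mm; on it an iron block 180 mm wide (y), z 10 to 70 mm; over it a round turntable that overhangs the front. Between base plate and turntable the space in front of the block is empty.
- plate_middle (a point): Middle of the steel lock plate, on its face 36 mm above the bench; axes as the stand's. The flat upright face (stand x = -45 mm) spans y -46 to +46, z 10 to 70 mm between two iron ribs that stand 5 mm proud. Its one round hole, 14 mm, countersunk to 22 mm (4 mm deep), level along +x, over 40 mm deep, is centred at this height, at an unknown y within 22 mm of here, hidden from view.
- turntable_front (a point): Point on the front edge of the aluminium turntable, at the stand's x = -105 mm, 60 mm in front of the lock plate's face. The turntable is a disc of 210 mm diameter, 70 to 84 mm above the bench, centred over the stand's origin; this point does not turn with it.
- last_heel (a point): Heel end of the wooden shoe last that is mounted sole up on the turntable, 74 mm from the turning axis (the stand's z axis) and 177 mm above the bench. Last and turntable turn together with little friction; their start angle varies. The last is 264 mm long, its toe to the far side, up to 92 mm wide, 110 to 201 mm above the bench.
- pin: Locking pin with red handle, 0.25 kg, 203 mm long, lying level on the cutting board, its axis 12 mm above the board. Origin on the axis at the front face of the collar; +x to the tip, z up. Shank 12 mm thick; 38 mm of it in front of the collar. Collar 22 mm diameter, x -6 to 0. Flat-sided handle x -165 to -85 mm, 18 mm wide (y), 24 mm high (z), centred on the axis. Balances near x = -112 mm.
- pin_tip (a point): Centre of the red pin's tip, 38 mm in front of the collar's face; 1.5 mm chamfer. The pin is fully home when the collar's face meets the lock plate, so the tip is then 38 mm deep.
- thick_pin: Bystander: another pin on the cutting board with the same shape and frame but a black handle and an 18 mm thick front shank, which does not fit the hole.
- heel: Loose stacked-leather shoe heel, brown layers, hard, 0.13 kg: 66 mm long (x -33 to +33), 56 mm wide (y), 40 mm high, flat sides for x -33 to +5, half-round at its +x end. Origin: centre of its underside, z up. It lies on the bench in front of the stand.
- mate_heel: Bystander: the same heel's mate, same size and frame, lying flat in one half of the tray, 50 mm to the +y side of the tray's centre.
- tray: Blue open plastic tray (fixed), outside 170 (x) x 210 (y) x 40 mm high, walls and floor 5 mm. Origin: centre of its underside, z up. Its -y half is free.
- cutting_board: Green cutting board (fixed), 230 x 180 x 6 mm. Origin: centre of its underside. The two pins lie on it.
- solvent_bottle: Bystander: amber glass bottle, 60 mm diameter, 150 mm high, standing beside the stand. Origin: centre of its foot.
- tack_tin: Bystander: closed metal tin, 72 mm diameter, 50 mm high, standing on the other side of the stand. Origin: centre of its foot.
Not all that is in view belongs to the job. What is shaped like the heel but turquoise is not meant.

How it is judged:
By the outcome, as a careful person would: the job done as asked, in the order asked, and still so for the second after the job is handed in, with the robot touching nothing.
It also fails if it takes over 66 s, if anything falls off the work surface, if the arm or the gripper's body presses on something with over 40 N, if the wrist force passes 120 N, or if a joint passes its speed limit or range.

## Robot

A 6-joint arm with a two-finger parallel gripper is mounted at the origin on the work surface. World frame = base frame: x ahead of the robot, y to its left, z up, the work surface at z = 0. Lengths are in m, angles in rad, forces in N, time in s.
With the tool pointing down it reaches from about 0.25 to 0.725 m from the base axis. Payload 4 kg.
Tool frame: the origin (TCP) lies at the very end of the fingers, on their centre line; the grasp point (between the pads) lies 19 mm behind it; z points along the fingers, y is the line along which they close (so a half turn about z gives the same grasp; the last joint's range is limited). The gripper opens to 85 mm and grips with 20 to 120 N. Pads are 22 mm wide; open, the fingers measure 114 mm over their backs; the gripper's body (76 mm by 85 mm) begins 54 mm behind the grasp point. The pads swing forward as they close: fully open they stand 13 mm farther back than shut.
Start: joints at [1.147, 0.241, 0.005, 1.335, 0, 1.571], TCP at [0.206, 0.456, 0.199] pointing down, gripper open.
Joint ranges: [-2.72, 2.72], [-1.05, 1.87], [-1.09, 1.28], [-1.99, 2.15], [-1.42, 1.44], [-3.14, 3.14]. Speed limits (rad/s): [2.79, 2.79, 3.14, 3.14, 3.14, 3.14].

## Interface

Orientations are given as a unit quaternion [x, y, z, w].
In Python, from workcell import bot, vision, workorder gives the robot as it stands.
- The arm moves only by the shell command python3 -m creep 'ROWS' [OPENING]. ROWS is JSON, a list of rows, each a list of 2 entries, a list of its own where there are three numbers: the shift along the tool's x, y, z in mm, then the turn, a rotation vector about the tool's x, y, z in rad. In form: [[[dx, dy, dz], [wx, wy, wz]], ...]. A call has 1 to 12 rows; each row shifts and turns the commanded pose from where the row before left it, along the tool's axes as they then stand; what a row does not reach is not made up. A row lasts 1/8 s, in which the tool goes at most 62.5 mm and 10.7 degrees, less where a joint would pass 70% of its speed; a pose out of reach is approached as far as the arm can. A call is refused whole if a number of a shift passes 62.5 or a number of a turn 0.188, either way. A call with a gripper value outside its range is refused whole. OPENING is the finger opening in mm, from 0 to 85.4, set as the call begins (- or left out, the last holds). The fingers move at their own pace and stop on an object; the grip force is fixed at half the most. Time passes only in rows, so rows that do not move let the fingers close. It gives the time, the measured TCP pose, the force, the opening and the grip force at its end, in the units of the state.
- bot.get_obs(): the state, without advancing time (a new reading comes with each control period).
- vision.camera(name): name is "scene" or "top" or "wrist"; returns a dict with "image" (400x640x3 uint8, blue, green, red), "z_map" (400x640 float32, m along the optical axis (not along the pixel's ray), 0 where there is no reading), "K" (3x3 intrinsics, pixels), "rvec" (rotation vector, rad) and "tvec" (3), from world to camera coordinates, as OpenCV has them; the wrist camera has in their place "tool_from_camera" (4x4, takes a point from camera to tool coordinates, whose origin is the TCP and whose axes are the flange's). Camera axes: x right, y down, z forward; pixel columns grow to the right and rows downward; lengths in m; the calibration is good to about 2 mm. A picture is of the moment at which its call begins: read the wrist's pose just before it.
- workorder.job_done(): hands the job in; it is judged then, once.
Trained networks look in a picture, given as the dict that the camera call returned (one of the last four; its "shot" number tells which), for a name from the list of things; names that differ only in an ending like _2 or _b are one class to them, and where a whole thing is asked for, a point or a joint stands for the part that bears it (a point fixed in the world has none). Each returns a list of dicts, best first, with "score" (0 to 1); they miss things now and then, are a little off and sometimes report something else, mostly with a low value. They report only what shows in the picture. A call takes as long as a camera call. They do not tell look-alikes from the thing itself.
- vision.spot_in(picture, query): "position" ([column, row] in pixels, amid what is visible of it).
- vision.place_of(picture, query): "position" ([column, row] in pixels: a listed point, or the origin of a listed thing).
The state is a dict: "clock": time; "joint_pos": joint angles; "joint_vel": joint speeds; "tau": joint torques, N m; "eef_pos": TCP position; "tool_rot": TCP orientation; "ft_force": force on the tool from outside, world axes, zero at the start; "ft_torque": the same for the moment, N m; "grip_width": finger opening in m; "grasp_force": force on a finger pad.
Only numpy, scipy, OpenCV 4.12 (cv2) and the standard library are available. Lean on these libraries where they do the work, as an engineer would, in place of code of your own. Each camera call takes 0.05 s, during which the arm holds its last target. There are 200 camera calls.

## Working session

There is one attempt and no reset: what is moved stays moved. The work goes in short steps, Python scripts to look and compute and a shell command to move; the robot and the scene stay as the last step left them, time stands still between calls to the robot, and variables do not carry over. Pictures are saved under pics/ and viewed, at most 10 in all, crops included, and the job is handed in when it is done.

```bash
ls; mkdir -p pics; cat > h.py <<'E'
import numpy as np, cv2, json
from scipy.spatial.transform import Rotation as R
from workcell import bot, vision, workorder
def cam_pose(c, obs=None):
    if 'rvec' in c:
        Rm=cv2.Rodrigues(np.array(c['rvec'],float))[0]; t=np.array(c['tvec'],float).ravel()
        return Rm.T, -Rm.T@t
    T=np.array(c['tool_from_camera']); Rt=R.from_quat(obs['tool_rot']).as_matrix()
    return Rt@T[:3,:3], Rt@T[:3,3]+np.array(obs['eef_pos'])
def ray(c,px,obs=None):
    Rw,o=cam_pose(c,obs); K=np.array(c['K'])
    d=Rw@np.linalg.inv(K)@np.array([px[0],px[1],1.]); return o,d
def at_z(c,px,z,obs=None):
    o,d=ray(c,px,obs); return o+d*(z-o[2])/d[2]
def cloud(c,obs=None):
    Z=c['z_map']; K=np.array(c['K']); v,u=np.mgrid[:Z.shape[0],:Z.shape[1]]
    Rw,o=cam_pose(c,obs)
    P=np.stack([(u-K[0,2])/K[0,0]*Z,(v-K[1,2])/K[1,1]*Z,Z],-1)@Rw.T+o
    P[Z<=0]=np.nan; return P
E
cat > a.py <<'E'
from h import *
np.set_printoptions(precision=4,suppress=True)
o=bot.get_obs(); print(o)
for n in ['top','scene']:
    c=vision.camera(n); cv2.imwrite(f'pics/{n}0.png',c['image']); print(n,cam_pose(c)[1])
    for q in ['stand','plate_middle','turntable_front','last_heel','pin','pin_tip','thick_pin','heel','mate_heel','tray','cutting_board','solvent_bottle','tack_tin']:
        r=vision.place_of(c,q); 
        z={'plate_middle':.036,'turntable_front':.077,'last_heel':.177,'pin':.018,'pin_tip':.018,'thick_pin':.018}.get(q,0)
        print(q,[(np.round(x['position']),round(x['score'],2),at_z(c,x['position'],z)[:2]) for x in r[:3]])
E
python3 a.py
```

```text
pics
{'clock': 0.0, 'joint_pos': array([1.147 , 0.2414, 0.0037, 1.3352, 0.    , 1.5708]), 'joint_vel': array([-0.0025, -0.0015, -0.0007,  0.001 ,  0.0017,  0.0012]), 'tau': array([  0.0014, -37.2314,  25.2409,   0.0168,   0.0003,  -0.    ]), 'eef_pos': array([0.2053, 0.4551, 0.1983]), 'tool_rot': array([ 0.2103,  0.9776, -0.001 , -0.0002]), 'ft_force': array([ 0.7221,  0.1629, -0.3734]), 'ft_torque': array([-0.0398, -0.0123,  0.0006]), 'grasp_force': 0.0, 'grip_width': 0.08529280476864631}
top [0.3366 0.0206 1.6497]
stand [(array([335., 152.]), 0.79, array([ 0.7311, -0.0442]))]
plate_middle [(array([331., 165.]), 0.67, array([ 0.6823, -0.0301])), (array([378., 175.]), 0.6, array([ 0.6464, -0.1799]))]
turntable_front [(array([327., 180.]), 0.69, array([ 0.6263, -0.0146]))]
last_heel []
pin [(array([413., 202.]), 0.9, array([ 0.5606, -0.2899]))]
pin_tip []
thick_pin [(array([443., 198.]), 0.77, array([ 0.5696, -0.3872])), (array([280., 153.]), 0.74, array([0.7269, 0.1361])), (array([382., 174.]), 0.31, array([ 0.651 , -0.1929]))]
heel [(array([334., 274.]), 0.86, array([ 0.3341, -0.032
[... 906 characters left out ...]
-0.2852]))]
pin_tip [(array([224., 199.]), 0.75, array([ 0.5844, -0.2802]))]
thick_pin [(array([200., 186.]), 0.68, array([ 0.5671, -0.3834]))]
heel [(array([347., 202.]), 0.95, array([0.4172, 0.0757])), (array([285., 189.]), 0.78, array([ 0.4472, -0.1346])), (array([323., 174.]), 0.7, array([ 0.3314, -0.046 ]))]
mate_heel [(array([445., 256.]), 0.76, array([0.5015, 0.4125])), (array([328., 283.]), 0.46, array([0.7231, 0.139 ]))]
tray [(array([427., 245.]), 0.79, array([0.4842, 0.354 ]))]
cutting_board [(array([226., 180.]), 0.64, array([ 0.4933, -0.3335]))]
solvent_bottle [(array([328., 280.]), 0.78, array([0.7133, 0.1348]))]
tack_tin [(array([233., 222.]), 0.75, array([ 0.6425, -0.2136]))]
```

```bash
python3 - <<'E'
import cv2
a=cv2.imread('pics/top0.png')[110:310,160:480]; cv2.imwrite('pics/top0c.png',cv2.resize(a,None,fx=2.5,fy=2.5,interpolation=cv2.INTER_CUBIC))
E
```

```text
(no output)
```

View pics/top0c.png

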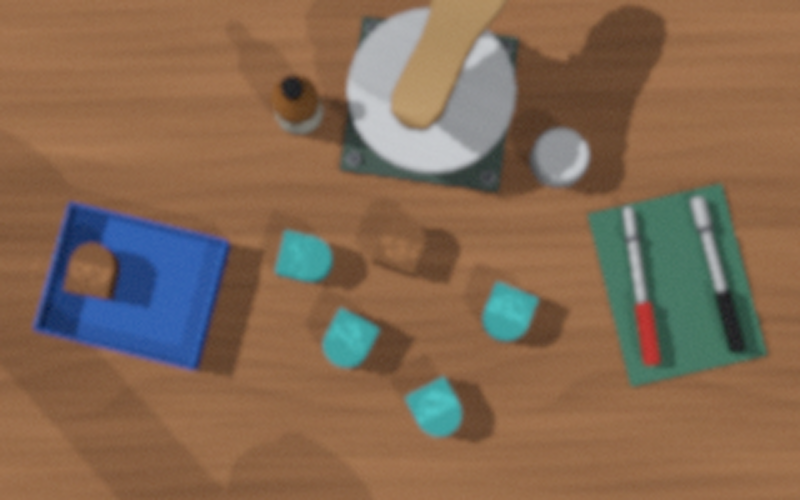

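View pics/scene0.png

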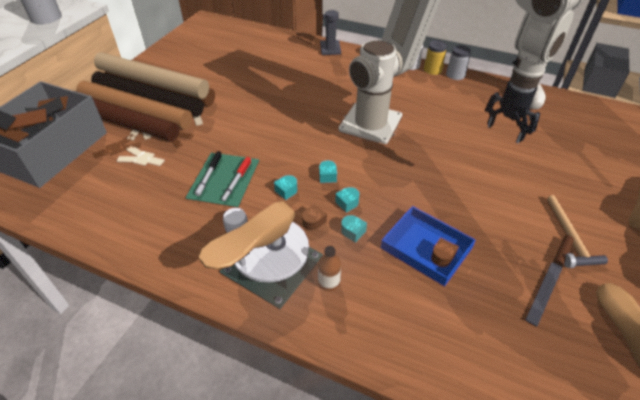

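Candidates for the heel, in top-image pixels: brown (321,207), turquoise (281,212), (299,246), (334,274) and (364,234). The brown one directly in front of the stand is the one meant. The brown one at (197,218) in the tray is its mate. The red-handled pin is at (413,202) and the black thick pin at (443,198). Next I'll fit the geometry from depth and colour.

```bash
cat > b.py <<'E'
from h import *
from scipy.optimize import least_squares
np.set_printoptions(precision=4,suppress=True)
for n in ['top','scene']:
    c=vision.camera(n); P=cloud(c); hsv=cv2.cvtColor(c['image'],cv2.COLOR_BGR2HSV); z=P[...,2]
    xy=P[...,:2]
    def near(x,y,r): return np.hypot(xy[...,0]-x,xy[...,1]-y)<r
    # heel
    m=near(.555,0,.06)&(z>.03)&(z<.05)&(hsv[...,0]<20); q=P[m]
    print(n,'heel',m.sum(),np.nanmedian(q,0), cv2.minAreaRect(q[:,:2].astype(np.float32)*1000))
    # disc
    m=near(.735,-.035,.14)&(z>.079)&(z<.09)
    hull=cv2.convexHull(P[m][:,:2].astype(np.float32))[:,0]
    f=least_squares(lambda p:np.hypot(*(hull-p[:2]).T)-.105,[.73,-.035],loss='soft_l1',f_scale=.003); print('disc',m.sum(),f.x,np.hypot(*(hull-f.x).T).mean())
    m=near(.735,-.035,.16)&(z>.006)&(z<.014)
    print('base',m.sum(),cv2.minAreaRect(P[m][:,:2].astype(np.float32)*1000))
    m=(hsv[...,0]>105)&(hsv[...,0]<125)&(hsv[...,1]>140)&near(.5,.35,.17)&(z>.03)&(z<.046)
    print('tray',m.sum(),cv2.minAreaRect(P[m][:,:2].astype(np.float32)*1000))
    m=near(.51,.4,.06)&(z>.036)&(z<.06)&(hsv[...,0]<20)
    print('mate',m.sum(),cv2.minAreaRect(P[m][:,:2].astype(np.float32)*1000))
    m=((hsv[...,0]<6)|(hsv[...,0]>174))&(hsv[...,1]>170)&near(.5,-.3,.15)
    v,u=np.nonzero(m); g=np.array([at_z(c,(a,b),.026)[:2] for a,b in zip(u,v)]); print('red',m.sum(),cv2.minAreaRect(g.astype(np.float32)*1000),np.nanmedian(P[m],0))
    m=near(.5,-.34,.17)&(hsv[...,0]>60)&(hsv[...,0]<85)&(hsv[...,1]>90)&(z<.02)
    print('board',m.sum(),cv2.minAreaRect(P[m][:,:2].astype(np.float32)*1000))
E
python3 b.py
```

```text
top heel 332 [0.544  0.0082 0.0413] ((545.6996459960938, 8.198192596435547), (55.77399444580078, 66.2890853881836), 68.33963775634766)
disc 2024 [ 0.7348 -0.0324] 0.10441174700231427
base 822 ((732.8643798828125, -38.970550537109375), (312.0069580078125, 308.2875671386719), 2.2315292358398438)
tray 210 ((496.66387939453125, 349.3564453125), (207.5836181640625, 163.20245361328125), 75.49816131591797)
mate 314 ((516.7545776367188, 399.4904479980469), (56.74322509765625, 60.933143615722656), 78.93743133544922)
red 112 ((427.02783203125, -302.4129638671875), (70.30387115478516, 15.68671989440918), 5.870640277862549) [ 0.427  -0.3011  0.0305]
board 2566 ((491.71875, -346.7144775390625), (221.1531219482422, 172.85198974609375), 12.511312484741211)
scene heel 334 [0.5453 0.0118 0.039 ] ((544.8421630859375, 10.227630615234375), (61.519081115722656, 70.37872314453125), 68.59510803222656)
disc 2174 [ 0.7331 -0.03  ] 0.10284399066151279
base 1278 ((779.4345703125, 9.950027465820312), (170.98890686035156, 290.3837890625), 40.61491012573242)
tray 545 ((497.5691223144531, 354.12017822265625), (208.82933044433594, 173.2238311767578), 74.9955062866211)
mate 360 ((518.2308349609375, 403.6806335449219), (55.8845329284668, 67.86565399169922), 83.72911071777344)
red 94 ((424.18560791015625, -297.4340515136719), (79.77349090576172, 22.03317642211914), 6.495044708251953) [ 0.4301 -0.296   0.0281]
board 1465 ((493.17584228515625, -343.03155517578125), (222.51934814453125, 173.01502990722656), 12.761026382446289)
```

```bash
python3 -m creep '[[[-49,-27,0],[0,0,0]],[[-49,-27,0],[0,0,0]],[[-49,-27,0],[0,0,0]],[[-49,-27,0],[0,0,0]],[[-49,-27,0],[0,0,0]],[[-49,-27,0],[0,0,0]],[[-49,-27,0],[0,0,0]],[[-49,-27,0],[0,0,0]],[[-49,-27,0],[0,0,0]],[[-49,-27,0],[0,0,0]],[[0,0,0],[0,0,0]]]' 85
cat > c.py <<'E'
from h import *
import sys
np.set_printoptions(precision=4,suppress=True)
o=bot.get_obs(); c=vision.camera('wrist'); print(o['clock'],o['eef_pos'],R.from_quat(o['tool_rot']).as_matrix(),c['tool_from_camera'])
cv2.imwrite(f'pics/{sys.argv[1]}.png',c['image']); P=cloud(c,o); np.save('P.npy',P); cv2.imwrite('last.png',c['image'])
E
python3 c.py w1
```

```text
clock: 2.88
eef_pos: [0.5429, 0.005, 0.1985]
tool_rot: [0.213, 0.977, -0.0, 0.0]
ft_force: [-0.4, 1.5, -0.2]
grip_width: 0.0846
grasp_force: 0.0
2.875 [0.5429 0.005  0.1985] [[-0.9093  0.4162  0.0001]
 [ 0.4162  0.9093 -0.0006]
 [-0.0003 -0.0005 -1.    ]] [[ 0.0007 -0.9612 -0.2759  0.0688]
 [ 1.      0.0009 -0.0006 -0.0011]
 [ 0.0008 -0.2759  0.9612 -0.175 ]
 [ 0.      0.      0.      1.    ]]
```

View pics/w1.png

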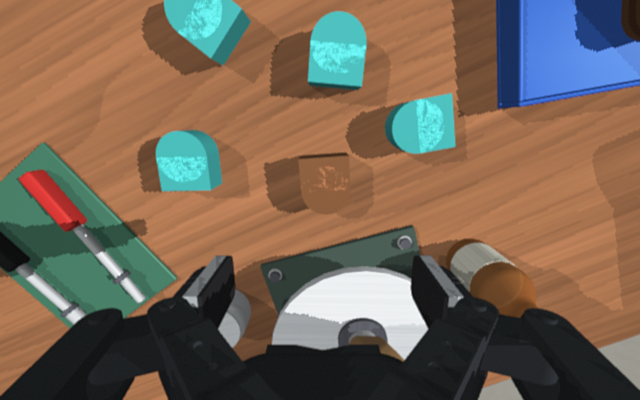

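The loose brown heel is at (325,183), with its flat end up (towards the robot) and its round end towards the stand. Turquoise heels surround it. The front edge of the base plate runs from (262,265) to (413,227). The red pin's handle is at (52,200) and its tip at (137,297).

```bash
cat > d.py <<'E'
from h import *
np.set_printoptions(precision=4,suppress=True)
P=np.load('P.npy'); im=cv2.imread('last.png'); hsv=cv2.cvtColor(im,cv2.COLOR_BGR2HSV); z=P[...,2]
o=bot.get_obs(); Rt=R.from_quat(o['tool_rot']).as_matrix()
near=lambda x,y,r: np.hypot(P[...,0]-x,P[...,1]-y)<r
q=P[near(.545,.009,.06)&(z>.036)&(z<.046)]
r=cv2.minAreaRect(q[:,:2].astype(np.float32)*1000); print('heel',len(q),r,'tool delta',Rt.T@(np.array([r[0][0]/1e3,r[0][1]/1e3,o['eef_pos'][2]])-o['eef_pos']))
# base front edge: fit
m=near(.735,-.032,.165)&(z>.006)&(z<.014); b=P[m]; print('base z',np.median(b[:,2]),len(b))
# for bins along y, min x
e=[]
for y in np.arange(-.12,.09,.005):
    s=b[abs(b[:,1]-y)<.0025]
    if len(s)>5: e.append((y,np.sort(s[:,0])[1]))
e=np.array(e); print(e)
q=P[near(.735,-.032,.12)&(z>.08)&(z<.088)]
h=cv2.convexHull(q[:,:2].astype(np.float32))[:,0]
h=h[h[:,0]<.70]
from scipy.optimize import least_squares
f=least_squares(lambda p:np.hypot(*(h-p[:2]).T)-.105,[.73,-.035],loss='soft_l1',f_scale=.002); print('disc',f.x,len(h),np.median(q[:,2]))
m=((hsv[...,0]<6)|(hsv[...,0]>174))&(hsv[...,1]>170)&near(.43,-.3,.1)&(z>.012)
print('red',cv2.minAreaRect(P[m][:,:2].astype(np.float32)*1000),np.median(P[m][:,2]))
# shank
for px in [(137,297),(107,263)]: 
    print(P[px[1],px[0]])
c=P[near(.735,-.032,.5)&(z>.012)&(z<.04)&(hsv[...,1]<60)&(P[...,1]<-.2)&(P[...,1]>-.36)]
E
python3 d.py
```

```text
heel 2594 ((545.3035278320312, 5.486114501953125), (55.92463302612305, 65.78795623779297), 69.48017883300781) tool delta [-0.0038  0.0005 -0.    ]
base z 0.01018511088855728 4972
[[-0.12    0.6142]
 [-0.115   0.6148]
 [-0.11    0.6157]
 [-0.105   0.6162]
 [-0.1     0.617 ]
 [-0.095   0.6179]
 [-0.09    0.6187]
 [-0.085   0.6195]
 [-0.08    0.6203]
 [-0.075   0.6206]
 [-0.07    0.622 ]
 [-0.065   0.6227]
 [-0.06    0.623 ]
 [-0.055   0.624 ]
 [-0.05    0.6249]
 [-0.045   0.6255]
 [-0.04    0.6267]
 [-0.035   0.6271]
 [-0.03    0.6283]
 [-0.025   0.629 ]
 [-0.02    0.6295]
 [-0.015   0.6305]
 [-0.01    0.6312]
 [-0.005   0.6321]
 [ 0.      0.6327]
 [ 0.005   0.6336]
 [ 0.01    0.6343]
 [ 0.015   0.6349]
 [ 0.02    0.6357]
 [ 0.025   0.6366]
 [ 0.03    0.6374]
 [ 0.035   0.638 ]
 [ 0.04    0.639 ]
 [ 0.045   0.6398]
 [ 0.05    0.6404]
 [ 0.055   0.6414]
 [ 0.06    0.6423]
 [ 0.065   0.6426]
 [ 0.07    0.6438]
 [ 0.075   0.6446]
 [ 0.08    0.6456]
 [ 0.085   0.6467]]
disc [ 0.7338 -0.0345] 35 0.08424670685486257
red ((428.5269470214844, -303.9056701660156), (77.19108581542969, 19.054676055908203), 6.465741157531738) 0.028653724082313425
[ 0.582  -0.2852  0.0239]
[ 0.5243 -0.2917  0.0242]
```

```bash
python3 -m creep '[[[4,0.5,40],[0,0,-0.071]],[[0,0,50],[0,0,0]],[[0,0,50],[0,0,0]],[[0,0,30],[0,0,0]],[[0,0,18],[0,0,0]],[[0,0,0],[0,0,0]]]' 
python3 -m creep '[[[0,0,0],[0,0,0]],[[0,0,0],[0,0,0]],[[0,0,0],[0,0,0]],[[0,0,0],[0,0,0]],[[0,0,0],[0,0,0]],[[0,0,0],[0,0,0]]]' 40
```

```text
clock: 3.68
eef_pos: [0.5355, 0.0116, 0.01]
tool_rot: [0.175, 0.985, -0.0, -0.002]
ft_force: [0.3, 0.5, 0.2]
grip_width: 0.085
grasp_force: 0.0
clock: 4.42
eef_pos: [0.5378, 0.0102, 0.0112]
tool_rot: [0.176, 0.984, -0.0, -0.0]
ft_force: [-0.5, -0.4, -0.9]
grip_width: 0.0402
grasp_force: 0.0
```

```bash
python3 c.py w2
```

```text
4.425 [0.5378 0.0102 0.0112] [[-0.9384  0.3456 -0.    ]
 [ 0.3456  0.9384 -0.    ]
 [ 0.     -0.     -1.    ]] [[ 0.0007 -0.9612 -0.2758  0.0689]
 [ 1.      0.0009 -0.0007 -0.0012]
 [ 0.0009 -0.2758  0.9612 -0.175 ]
 [ 0.      0.      0.      1.    ]]
```

View pics/w2.png

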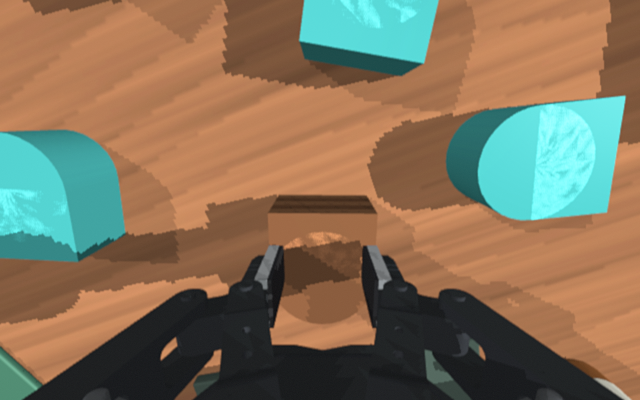

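```bash
python3 - <<'E'
import numpy as np; np.set_printoptions(precision=3,suppress=True)
P=np.load('P.npy')
for r in (200,215,230,250,262,275,290,305,320): print(r,[P[r,c] for c in (262,272,278,284,322,368,374)])
from h import *; o=bot.get_obs(); print(o['grip_width'],o['grasp_force'],o['clock'])
E
```

```text
200 [array([ 0.505, -0.02 ,  0.001]), array([ 0.507, -0.015, -0.   ]), array([ 0.506, -0.007,  0.016]), array([ 0.507, -0.004,  0.015]), array([0.515, 0.017, 0.015]), array([0.524, 0.042, 0.014]), array([0.53 , 0.047, 0.001])]
215 [array([ 0.514, -0.024,  0.   ]), array([ 0.507, -0.007,  0.041]), array([ 0.508, -0.005,  0.04 ]), array([ 0.509, -0.002,  0.04 ]), array([0.516, 0.017, 0.041]), array([0.524, 0.039, 0.04 ]), array([0.525, 0.042, 0.04 ])]
230 [array([ 0.524, -0.028,  0.002]), array([ 0.515, -0.011,  0.04 ]), array([ 0.516, -0.008,  0.04 ]), array([ 0.517, -0.005,  0.041]), array([0.523, 0.014, 0.041]), array([0.532, 0.036, 0.04 ]), array([0.533, 0.039, 0.041])]
250 [array([ 0.537, -0.034,  0.   ]), array([ 0.52 , -0.01 ,  0.055]), array([ 0.521, -0.007,  0.055]), array([ 0.527, -0.009,  0.041]), array([0.534, 0.01 , 0.04 ]), array([0.535, 0.033, 0.055]), array([0.536, 0.035, 0.056])]
262 [array([ 0.519, -0.012,  0.068]), array([ 0.521, -0.008,  0.067]), array([ 0.523, -0.007,  0.063]), array([ 0.534, -0.012,  0.04 ]), array([0.541, 0.008, 0.04 ]), array([0.536, 0.031, 0.06
[... 278 characters left out ...]
19, -0.007,  0.092]), array([ 0.526, -0.008,  0.081]), array([ 0.534, -0.011,  0.068]), array([ 0.549, -0.018,  0.04 ]), array([0.556, 0.002, 0.041]), array([0.547, 0.027, 0.069]), array([0.539, 0.03 , 0.083])]
305 [array([ 0.52 , -0.006,  0.101]), array([ 0.532, -0.01 ,  0.082]), array([ 0.541, -0.014,  0.068]), array([ 0.558, -0.022,  0.04 ]), array([ 0.565, -0.001,  0.041]), array([0.553, 0.025, 0.071]), array([0.545, 0.028, 0.083])]
320 [array([ 0.516, -0.001,  0.115]), array([ 0.538, -0.013,  0.083]), array([ 0.592, -0.045, -0.   ]), array([ 0.593, -0.041, -0.   ]), array([ 0.575, -0.005,  0.04 ]), array([0.613, 0.016, 0.001]), array([0.551, 0.026, 0.084])]
0.04001191120197475 0.0 4.475
```

```bash
python3 - <<'E'
import numpy as np; np.set_printoptions(precision=3,suppress=True)
P=np.load('P.npy')
for r in range(240,256,2): print(r,[P[r,c] for c in (268,272,276,280)],[P[r,c] for c in (364,368,372,376)])
for r in range(256,290,4): print(r,[P[r,c] for c in range(278,288,2)])
E
python3 -m creep '[[[0,0,-40],[0,0,0]],[[0,0,-30],[0,0,0]],[[0,0,0],[0,0,0]]]' 84
python3 c.py w3; python3 - <<'E'
from h import *
np.set_printoptions(precision=3,suppress=True)
im=cv2.imread('last.png'); print(im[250:330:10,[225,235,245,255]].max(-1))
o=bot.get_obs(); P=np.load('P.npy'); Rt=R.from_quat(o['tool_rot']).as_matrix(); T=(P-o['eef_pos'])@Rt
m=(abs(T[...,0])<.03)&(abs(T[...,1])<.07)&(T[...,2]<.02)&(T[...,2]>-.06)
v,u=np.nonzero(m); t=T[m]; i=np.argsort(-t[:,2])[:300:20]; print(m.sum(),np.c_[u[i],v[i],t[i]*1000]); print(o['grip_width'])
E
```

```text
240 [array([ 0.532, -0.027,  0.001]), array([ 0.52 , -0.013,  0.04 ]), array([ 0.521, -0.011,  0.04 ]), array([ 0.521, -0.009,  0.04 ])] [array([0.537, 0.032, 0.04 ]), array([0.537, 0.034, 0.04 ]), array([0.538, 0.036, 0.04 ]), array([ 0.557,  0.04 , -0.001])]
242 [array([ 0.533, -0.029, -0.001]), array([ 0.521, -0.013,  0.04 ]), array([ 0.522, -0.011,  0.04 ]), array([ 0.522, -0.009,  0.04 ])] [array([0.537, 0.032, 0.041]), array([0.538, 0.034, 0.04 ]), array([0.539, 0.036, 0.041]), array([0.557, 0.039, 0.002])]
244 [array([ 0.534, -0.029,  0.   ]), array([ 0.522, -0.013,  0.041]), array([ 0.522, -0.011,  0.041]), array([ 0.523, -0.01 ,  0.04 ])] [array([0.538, 0.032, 0.041]), array([0.539, 0.034, 0.04 ]), array([0.54 , 0.036, 0.04 ]), array([0.559, 0.039, 0.001])]
246 [array([ 0.519, -0.013,  0.05 ]), array([ 0.519, -0.011,  0.051]), array([ 0.52 , -0.009,  0.051]), array([ 0.521, -0.007,  0.051])] [array([0.535, 0.031, 0.051]), array([0.535, 0.033, 0.051]), array([0.536, 0.035, 0.051]), array([0.537, 0.037, 0.05 ])]
248 [array([ 0.519, -0.012,  0.053]), array([ 0.519, -0.01 ,  0.0
[... 3020 characters left out ...]
  64  47]
 [ 65  65  63  65]]
1192 [[234.    260.      3.821 -42.973 -46.198]
 [410.    275.     -3.533  41.236 -47.234]
 [411.    268.      0.434  41.254 -47.703]
 [235.    283.     -7.426 -42.891 -48.029]
 [411.    277.     -3.985  41.44  -48.34 ]
 [412.    263.      3.588  41.159 -48.77 ]
 [410.    292.    -11.563  41.341 -49.208]
 [413.    259.      6.018  41.2   -49.536]
 [412.    268.      1.572  41.012 -49.871]
 [231.    258.      6.858 -42.943 -50.311]
 [233.    275.     -1.688 -42.632 -50.642]
 [414.    259.      6.719  41.183 -50.971]
 [411.    294.    -11.363  41.226 -51.251]
 [227.    255.      8.905 -44.257 -51.451]
 [222.    255.      9.008 -46.452 -51.671]]
0.08417663272379619
```

The image shows the fingertips ending about 34 mm (shut) to 46 mm (open) short of the reported TCP. At z=0.011 they closed above the heel's top. I'll correct for this by measuring and go lower, watching the force.

```bash
python3 -m creep '[[[0,0,40],[0,0,0]],[[0,0,30],[0,0,0]],[[0,0,10],[0,0,0]],[[0,0,0],[0,0,0]]]' 85
python3 -m creep '[[[0,0,10],[0,0,0]],[[0,0,8],[0,0,0]],[[0,0,0],[0,0,0]]]' 85
python3 -m creep '[[[0,0,0],[0,0,0]],[[0,0,0],[0,0,0]],[[0,0,0],[0,0,0]],[[0,0,0],[0,0,0]],[[0,0,0],[0,0,0]]]' 45
```

```text
clock: 5.4
eef_pos: [0.5366, 0.0102, 0.0]
tool_rot: [0.175, 0.984, -0.0, -0.001]
ft_force: [0.3, -0.6, 0.9]
grip_width: 0.0851
grasp_force: 0.0
clock: 5.78
eef_pos: [0.5373, 0.0103, -0.0172]
tool_rot: [0.175, 0.984, -0.0, -0.0]
ft_force: [-0.3, 0.1, -0.1]
grip_width: 0.0852
grasp_force: 0.0
clock: 6.4
eef_pos: [0.5386, 0.0102, -0.0161]
tool_rot: [0.175, 0.984, 0.0, 0.001]
ft_force: [-0.4, 0.5, 5.8]
grip_width: 0.0549
grasp_force: 65.8
```

```bash
python3 -m creep '[[[0,0,-40],[0,0,0]],[[0,0,-50],[0,0,0]],[[0,0,-20],[0,0,0]],[[0,0,0],[0,0,0]]]'
cat > goto.py <<'E'
# usage: goto.py X Y Z YAWy(deg dir of tool y)  nrows: straight world path, tool down; prints rows in tool axes
from h import *
import sys
x,y,z,yw,n=map(float,sys.argv[1:6]); o=bot.get_obs(); M=R.from_quat(o['tool_rot']).as_matrix()
print('joints',np.round(o['joint_pos'],2),'grip',o['grip_width'],o['grasp_force'])
a=np.degrees(np.arctan2(M[1,1],M[0,1])); d=((yw-a+180)%360)-180
n=int(n); st=-np.radians(d)/n; dw=(np.array([x,y,z])-o['eef_pos'])/n*1000
print('now yaw',a,'turn deg',d,'per row',round(st,4))
for i in range(n):
    an=np.radians(a+d*i/n); ty=np.array([np.cos(an),np.sin(an),0]); tx=np.array([np.cos(an+np.pi/2),np.sin(an+np.pi/2),0])
    print([round(dw@tx,1),round(dw@ty,1),round(-dw[2],1)])
E
python3 goto.py .484 .303 .1 -14.75 9; 
```

```text
clock: 6.9
eef_pos: [0.5389, 0.0103, 0.0944]
tool_rot: [0.175, 0.984, 0.0, 0.001]
ft_force: [-0.0, 0.5, -0.8]
grip_width: 0.0548
grasp_force: 65.1
joints [ 0.02  0.38 -0.08  1.11  0.    0.37] grip 0.05484620533445388 65.11603094637394
now yaw 69.7894280380773 turn deg -84.5394280380773 per row 0.1639
[np.float64(17.0), np.float64(28.4), np.float64(-0.6)]
[np.float64(21.4), np.float64(25.3), np.float64(-0.6)]
[np.float64(25.2), np.float64(21.4), np.float64(-0.6)]
[np.float64(28.4), np.float64(17.0), np.float64(-0.6)]
[np.float64(30.8), np.float64(12.2), np.float64(-0.6)]
[np.float64(32.3), np.float64(7.0), np.float64(-0.6)]
[np.float64(33.0), np.float64(1.6), np.float64(-0.6)]
[np.float64(32.9), np.float64(-3.8), np.float64(-0.6)]
[np.float64(31.8), np.float64(-9.1), np.float64(-0.6)]
```

```bash
python3 -m creep '[[[17,28.4,0],[0,0,0.164]],[[21.4,25.3,0],[0,0,0.164]],[[25.2,21.4,0],[0,0,0.164]],[[28.4,17,0],[0,0,0.164]],[[30.8,12.2,0],[0,0,0.164]],[[32.3,7,0],[0,0,0.164]],[[33,1.6,0],[0,0,0.164]],[[33,-3.8,0],[0,0,0.164]],[[38,-7,0],[0,0,0.164]],[[0,0,0],[0,0,0]],[[0,0,0],[0,0,0]]]'
python3 goto.py .4875 .309 -.005 -14.75 2; python3 c.py w4
```

```text
clock: 8.28
eef_pos: [0.4843, 0.3081, 0.0912]
tool_rot: [0.792, 0.611, -0.002, 0.0]
ft_force: [0.3, -0.6, -0.6]
grip_width: 0.055
grasp_force: 65.0
joints [ 0.57  0.45  0.02  1.15 -0.    2.39] grip 0.05498130692773284 65.0352618098259
now yaw -14.70435634400534 turn deg -0.04564365599466669 per row 0.0004
[np.float64(0.9), np.float64(1.4), np.float64(48.1)]
[np.float64(0.9), np.float64(1.4), np.float64(48.1)]
8.275 [0.4843 0.3081 0.0912] [[ 0.2538  0.9672 -0.0031]
 [ 0.9672 -0.2538 -0.0025]
 [-0.0032 -0.0024 -1.    ]] [[ 0.0007 -0.9611 -0.2761  0.0685]
 [ 1.      0.0005  0.0008  0.0008]
 [-0.0006 -0.2761  0.9611 -0.175 ]
 [ 0.      0.      0.      1.    ]]
```

View pics/w4.png

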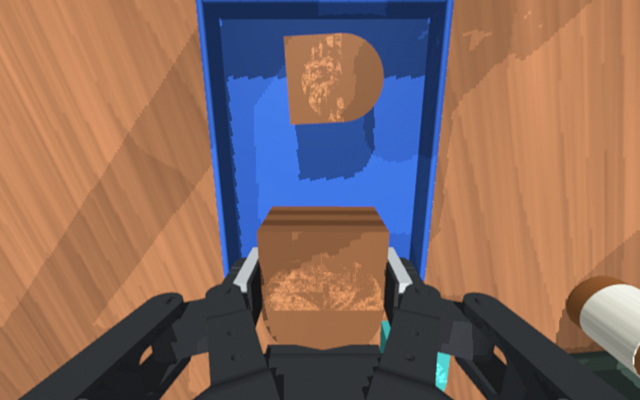

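The heel is held level at (323,260) over the free half of the tray. Its mate is at (333,78), well clear, so I'll lower.

```bash
python3 -m creep '[[[1,1,40],[0,0,0]],[[0,0,35],[0,0,0]],[[0,0,15],[0,0,0]],[[0,0,8],[0,0,0]],[[0,0,0],[0,0,0]]]'
```

```text
clock: 8.95
eef_pos: [0.4872, 0.3096, -0.0044]
tool_rot: [0.792, 0.61, 0.0, 0.0]
ft_force: [-0.5, 0.7, -0.8]
grip_width: 0.0551
grasp_force: 65.1
```

```bash
python3 -m creep '[[[0,0,5],[0,0,0]],[[0,0,2],[0,0,0]],[[0,0,0],[0,0,0]]]'
python3 -m creep '[[[0,0,0],[0,0,0]],[[0,0,0],[0,0,0]],[[0,0,0],[0,0,0]]]' 72
python3 -m creep '[[[0,0,-30],[0,0,0]],[[0,0,-50],[0,0,0]],[[0,0,-60],[0,0,0]],[[0,0,-20],[0,0,0]],[[0,0,0],[0,0,0]]]'
python3 goto.py .5 -.20 .17 -14.75 9 | head -2
python3 - <<'E'
from h import *
c=vision.camera('top'); P=cloud(c); z=P[...,2]
for n,x,y in(('heel',.484,.303),('mate',.515,.4)):
    m=(np.hypot(P[...,0]-x,P[...,1]-y)<.055)&(z>.03)&(cv2.cvtColor(c['image'],cv2.COLOR_BGR2HSV)[...,0]<20); print(n,m.sum(),np.percentile(z[m],[5,50,95]),cv2.minAreaRect(P[m][:,:2].astype(np.float32)*1000))
E
```

```text
clock: 9.32
eef_pos: [0.4873, 0.3101, -0.0111]
tool_rot: [0.792, 0.61, 0.001, 0.0]
ft_force: [-1.4, 0.2, 1.1]
grip_width: 0.055
grasp_force: 65.2
clock: 9.7
eef_pos: [0.4867, 0.3097, -0.0118]
tool_rot: [0.792, 0.61, -0.0, 0.0]
ft_force: [-0.4, 0.3, -0.2]
grip_width: 0.0719
grasp_force: 0.0
clock: 10.32
eef_pos: [0.4881, 0.3106, 0.1504]
tool_rot: [0.792, 0.61, 0.002, 0.0]
ft_force: [1.3, 1.2, -1.4]
grip_width: 0.0717
grasp_force: 0.0
joints [0.57 0.42 0.12 1.27 0.   2.4 ] grip 0.07174568322493413 0.0
now yaw -14.783164594422185 turn deg 0.03316459442217479 per row -0.0001
heel 422 [0.04023154 0.04892793 0.62324134] ((487.60931396484375, 309.6537780761719), (83.35354614257812, 91.92979431152344), 32.21995162963867)
mate 27 [0.60272209 0.61258169 0.6263878 ] ((498.8404541015625, 360.0928039550781), (18.080900192260742, 29.884931564331055), 68.98721313476562)
```

```bash
python3 goto.py .4315 -.3036 .12 96.7 12
```

```text
joints [ 0.57  0.42  0.12  1.27 -0.    2.4 ] grip 0.07198761204106097 0.0
now yaw -14.782783488041433 turn deg 111.48278348804143 per row -0.1621
[np.float64(-50.6), np.float64(8.6), np.float64(2.4)]
[np.float64(-51.3), np.float64(0.3), np.float64(2.4)]
[np.float64(-50.7), np.float64(-8.0), np.float64(2.4)]
[np.float64(-48.7), np.float64(-16.1), np.float64(2.4)]
[np.float64(-45.5), np.float64(-23.7), np.float64(2.4)]
[np.float64(-41.1), np.float64(-30.8), np.float64(2.4)]
[np.float64(-35.6), np.float64(-37.0), np.float64(2.4)]
[np.float64(-29.1), np.float64(-42.3), np.float64(2.4)]
[np.float64(-21.9), np.float64(-46.4), np.float64(2.4)]
[np.float64(-14.2), np.float64(-49.3), np.float64(2.4)]
[np.float64(-6.0), np.float64(-51.0), np.float64(2.4)]
[np.float64(2.3), np.float64(-51.3), np.float64(2.4)]
```

```bash
python3 -m creep '[[[-50.6,8.6,2.4],[0,0,-0.162]],[[-51.3,0.3,2.4],[0,0,-0.162]],[[-50.7,-8,2.4],[0,0,-0.162]],[[-48.7,-16.1,2.4],[0,0,-0.162]],[[-45.5,-23.7,2.4],[0,0,-0.162]],[[-41.1,-30.8,2.4],[0,0,-0.162]],[[-35.6,-37,2.4],[0,0,-0.162]],[[-29.1,-42.3,2.4],[0,0,-0.162]],[[-21.9,-46.4,2.4],[0,0,-0.162]],[[-14.2,-49.3,2.4],[0,0,-0.162]],[[-6,-51,2.4],[0,0,-0.162]],[[2.3,-51.3,2.4],[0,0,-0.162]]]' 60
python3 -m creep '[[[0,0,0],[0,0,0]],[[0,0,0],[0,0,0]]]'
python3 c.py w5; cat > e.py <<'E'
from h import *
np.set_printoptions(precision=4,suppress=True)
o=bot.get_obs(); P=np.load('P.npy'); hsv=cv2.cvtColor(cv2.imread('last.png'),cv2.COLOR_BGR2HSV); z=P[...,2]
m=((hsv[...,0]<6)|(hsv[...,0]>174))&(hsv[...,1]>150)&(z>.022)&(z<.036)&(np.hypot(P[...,0]-.43,P[...,1]+.3)<.12)
print('red',m.sum(),cv2.minAreaRect(P[m][:,:2].astype(np.float32)*1000),np.median(z[m]))
# shank: board points above .012 with low sat, between y lines
d=np.array([np.cos(.117),np.sin(.117)]); n=np.array([-d[1],d[0]]); q=P[...,:2]-np.array([.4285,-.304])
a=q@d; b=q@n
for s in np.arange(-.04,.19,.01):
    k=(abs(a-s)<.005)&(abs(b)<.02)&(z>.013)&(z<.045)
    if k.sum()>10: print(round(s,3),k.sum(),'mid b',(np.percentile(b[k],2)+np.percentile(b[k],98))/2*1000,'ztop',np.percentile(z[k],95))
c=vision.camera('top'); P=cloud(c); z=P[...,2]; hh=cv2.cvtColor(c['image'],cv2.COLOR_BGR2HSV)[...,0]
for nme,x,y in(('heel',.484,.303),('mate',.515,.4)):
    m=(np.hypot(P[...,0]-x,P[...,1]-y)<.05)&(z>.03)&(z<.1)&(hh<20); print(nme,m.sum(),np.percentile(z[m],[5,50,95]),cv2.minAreaRect(P[m][:,:2].astype(np.float32)*1000))
E
python3 e.py
```

```text
clock: 11.88
eef_pos: [0.4291, -0.3043, 0.1168]
tool_rot: [-0.06, 0.998, 0.001, -0.002]
ft_force: [0.4, -0.4, 0.6]
grip_width: 0.0601
grasp_force: 0.0
clock: 12.12
eef_pos: [0.4294, -0.3026, 0.1174]
tool_rot: [-0.057, 0.998, 0.002, -0.002]
ft_force: [-0.4, 0.4, -1.3]
grip_width: 0.0601
grasp_force: 0.0
12.125 [ 0.4294 -0.3026  0.1174] [[-0.9935 -0.1135 -0.0033]
 [-0.1135  0.9935  0.0028]
 [ 0.003   0.0032 -1.    ]] [[ 0.0007 -0.9613 -0.2753  0.0695]
 [ 1.      0.001  -0.0009 -0.0015]
 [ 0.0011 -0.2753  0.9613 -0.175 ]
 [ 0.      0.      0.      1.    ]]
red 1614 ((427.0546875, -305.219482421875), (78.7322006225586, 17.473478317260742), 6.144900321960449) 0.029824998867340025
-0.04 163 mid b -1.0412816937895746 ztop 0.03110253184418746
-0.03 224 mid b -0.9575465265767198 ztop 0.031181571869189333
-0.02 220 mid b -0.9876335275236492 ztop 0.031154273771656568
-0.01 218 mid b -1.0264692746415112 ztop 0.03085574775139612
0.0 219 mid b -1.0685821503953739 ztop 0.03095604659794233
0.01 205 mid b -1.103654246020009 ztop 0.030961836599591185
0.02 203 mid b -1.6155031432589524 ztop 0.031289289
[... 407 characters left out ...]
0.024710088336015307
0.1 105 mid b -1.439743042631556 ztop 0.024626383931182504
0.11 99 mid b -1.4770003605264672 ztop 0.02456354412383908
0.12 216 mid b -1.5104542987677332 ztop 0.028962147470995736
0.13 70 mid b -1.5525422935133075 ztop 0.024663293570907022
0.14 96 mid b -1.583035800963503 ztop 0.024493415888148448
0.15 92 mid b -1.6089941952977505 ztop 0.024500562723627432
0.16 58 mid b -1.6437557068348065 ztop 0.02446325623768085
heel 306 [0.0394 0.0461 0.0524] ((484.9271240234375, 302.8897399902344), (63.72298049926758, 50.176639556884766), 71.76608276367188)
mate 322 [0.0381 0.0459 0.0516] ((517.2020874023438, 400.831298828125), (56.5802116394043, 61.08098220825195), 80.02239990234375)
```

View pics/w5.png

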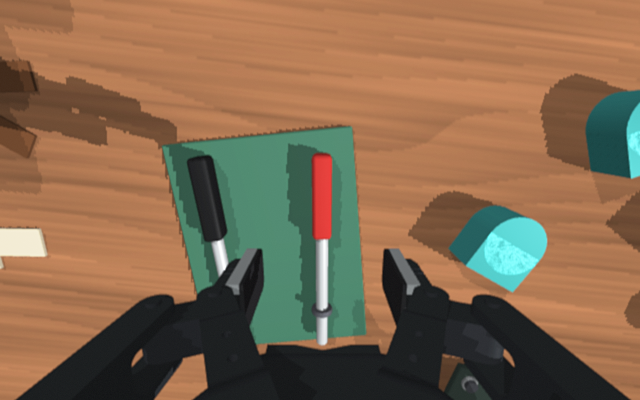

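The red pin's handle is at (322,195) and its collar at (322,312), centred between the fingers. The black pin at (207,200) is clear of the left finger. The heel lies flat in the tray and its mate has not moved. Now I'll grip the red handle.

```bash
python3 -m creep '[[[0,-2,50],[0,0,0]],[[0,0,50],[0,0,0]],[[0,0,27],[0,0,0]],[[0,0,13],[0,0,0]],[[0,0,0],[0,0,0]]]'
python3 -m creep '[[[0,0,0],[0,0,0]],[[0,0,0],[0,0,0]],[[0,0,0],[0,0,0]],[[0,0,0],[0,0,0]],[[0,0,0],[0,0,0]]]' 5
```

```text
clock: 12.85
eef_pos: [0.431, -0.3046, -0.0209]
tool_rot: [-0.058, 0.998, 0.0, -0.0]
ft_force: [-0.3, -0.3, 1.3]
grip_width: 0.0598
grasp_force: 0.0
clock: 13.48
eef_pos: [0.4321, -0.306, -0.0191]
tool_rot: [-0.058, 0.998, -0.001, 0.001]
ft_force: [-0.9, 1.8, 6.1]
grip_width: 0.0165
grasp_force: 61.2
```

```bash
python3 -m creep '[[[0,0,-40],[0,0,0]],[[0,0,-50],[0,0,0]],[[0,0,-10],[0,0,0]],[[0,0,0],[0,0,0]]]'
python3 goto.py .4443 .0109 .08 81.08 8
```

```text
clock: 13.98
eef_pos: [0.4311, -0.3058, 0.0797]
tool_rot: [-0.057, 0.998, -0.0, 0.0]
ft_force: [-0.3, -0.7, -3.6]
grip_width: 0.0165
grasp_force: 60.2
joints [-0.62  0.38 -0.13  1.06 -0.   -0.73] grip 0.01651138641486969 60.152857303619385
now yaw 96.58912116762487 turn deg -15.509121167624869 per row 0.0338
[np.float64(-6.2), np.float64(39.1), np.float64(-0.0)]
[np.float64(-4.9), np.float64(39.3), np.float64(-0.0)]
[np.float64(-3.5), np.float64(39.5), np.float64(-0.0)]
[np.float64(-2.2), np.float64(39.6), np.float64(-0.0)]
[np.float64(-0.8), np.float64(39.6), np.float64(-0.0)]
[np.float64(0.5), np.float64(39.6), np.float64(-0.0)]
[np.float64(1.8), np.float64(39.6), np.float64(-0.0)]
[np.float64(3.2), np.float64(39.5), np.float64(-0.0)]
```

```bash
python3 -m creep '[[[-6.2,39.1,0],[0,0,0.034]],[[-4.9,39.3,0],[0,0,0.034]],[[-3.5,39.5,0],[0,0,0.034]],[[-2.2,39.6,0],[0,0,0.034]],[[-0.8,39.6,0],[0,0,0.034]],[[0.5,39.6,0],[0,0,0.034]],[[1.8,39.6,0],[0,0,0.034]],[[3.2,39.5,0],[0,0,0.033]],[[0,0,0],[0,0,0]],[[0,0,0],[0,0,0]]]'
python3 c.py w6; python3 - <<'E'
from h import *
np.set_printoptions(precision=4,suppress=True)
o=bot.get_obs(); P=np.load('P.npy'); hsv=cv2.cvtColor(cv2.imread('last.png'),cv2.COLOR_BGR2HSV)
M=R.from_quat(o['tool_rot']).as_matrix(); T=(P-o['eef_pos'])@M
m=((hsv[...,0]<6)|(hsv[...,0]>174))&(hsv[...,1]>150)&(np.linalg.norm(T,axis=-1)<.12)
t=T[m]*1000; top=t[t[:,2]<np.percentile(t[:,2],60)]
print('red pts',len(t),'toolxyz min/max',t.min(0),t.max(0)); A=np.polyfit(top[:,0],top[:,1],1); B=np.polyfit(top[:,0],top[:,2],1); print('y slope',A,'z slope',B)
for n in ['top','scene']:
    c=vision.camera(n); cv2.imwrite(f'pics/{n}1.png',c['image']); Pw=cloud(c); T=(Pw-o['eef_pos'])@M
    k=(T[...,0]>-.165)&(T[...,0]<-.06)&(abs(T[...,1])<.03)&(T[...,2]<0)&(T[...,2]>-.065)
    t=T[k]*1000; print(n,len(t))
    for s in range(-160,-60,12):
        j=abs(t[:,0]-s)<6
        if j.sum()>2: print(s,j.sum(),np.median(t[j],0),np.percentile(t[j,2],5))
    print('tipmin',np.sort(t[:,0])[:5])
    for q in('pin_tip','pin'): print(q,[(x['score'],(M.T@(at_z(c,x['position'],.118)-o['eef_pos']))*1000) for x in vision.place_of(c,q)[:1]])
E
```

```text
clock: 15.22
eef_pos: [0.443, 0.0108, 0.0779]
tool_rot: [0.078, 0.997, -0.0, -0.002]
ft_force: [-0.3, -0.6, -2.8]
grip_width: 0.0165
grasp_force: 60.2
15.225 [0.443  0.0108 0.0779] [[-0.988   0.1546 -0.0033]
 [ 0.1546  0.988  -0.0006]
 [ 0.0032 -0.0011 -1.    ]] [[ 0.0007 -0.9613 -0.2756  0.0691]
 [ 1.      0.0009 -0.0008 -0.0014]
 [ 0.001  -0.2756  0.9613 -0.175 ]
 [ 0.      0.      0.      1.    ]]
red pts 5910 toolxyz min/max [-35.3158  -9.97   -57.894 ] [44.2008 16.6032 79.1692]
y slope [-0.0033 -1.1128] z slope [ -0.0016 -49.1817]
top 84
-160 7 [-156.071     3.3224  -43.5767] -46.09931182250799
-148 14 [-148.5088    0.7616  -42.8101] -48.07123209272773
-136 15 [-135.0099    1.186   -43.3458] -46.01796053703467
-124 19 [-122.2963    1.6321  -44.769 ] -49.76552677696582
-112 21 [-113.4726    0.7845  -42.7703] -50.52386263305565
-100 8 [-102.7809    0.3498  -44.361 ] -48.60546204570373
tipmin [-159.8601 -159.2166 -157.1345 -156.071  -156.0205]
pin_tip [(0.47, array([-162.0549,   -5.3977,  -40.1876]))]
pin [(0.51, array([-126.8818,    0.0743,  -40.1024]))]
scene 134
-160 8 [-156.7445    1.9165  -37.9075] -42.977028327153775
-148 18 [-148.0917    5.7354  -40.9121] -45.35468558943704
-136 11 [-136.8039    4.4973  -42.1752] -43.73759568637394
-124 25 [-122.2802    5.3425  -42.1019] -47.504211929284324
-112 21 [-115.0269    6.0118  -41.4676] -48.0257062073791
-100 14 [-100.3674    5.6151  -43.1969] -46.199095804400095
-88 15 [-87.2809   4.9909 -41.1143] -46.2853651270077
-76 12 [-73.022    4.3512 -41.8068] -46.88464675456462
-64 10 [-64.0487   4.5608 -40.7908] -46.06805722804552
tipmin [-160.6858 -157.5039 -157.4124 -156.8973 -156.5918]
pin_tip [(0.77, array([-147.2894,    0.5926,  -40.1551]))]
pin [(0.62, array([-302.7712,   46.7332,  -40.5947]))]
```

View pics/w6.png

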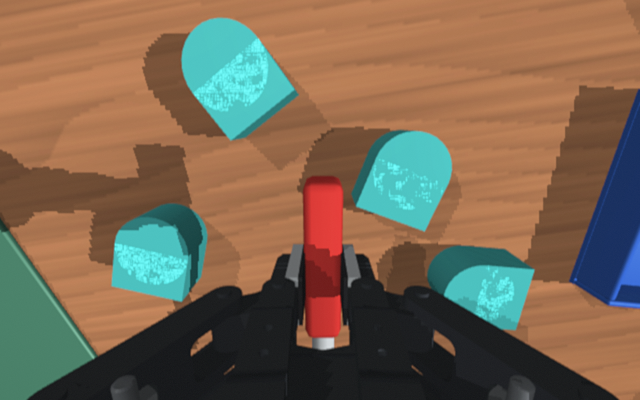

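```bash
python3 - <<'E'
from h import *
np.set_printoptions(precision=1,suppress=True)
o=bot.get_obs(); P=np.load('P.npy'); hsv=cv2.cvtColor(cv2.imread('last.png'),cv2.COLOR_BGR2HSV)
M=R.from_quat(o['tool_rot']).as_matrix(); T=(P-o['eef_pos'])@M*1000
tq=(hsv[...,0]>80)&(hsv[...,0]<95)&(hsv[...,1]>100)&(P[...,2]>.03)
n,l=cv2.connectedComponents(tq.astype(np.uint8))
for i in range(1,n):
    if (l==i).sum()>300: t=T[l==i]; print('turq x',t[:,0].min(),t[:,0].max(),'y',t[:,1].min(),t[:,1].max())
g=(T[...,2]<0)&(abs(T[...,0])<60)&~tq&(P[...,2]>.06)
for y in range(10,80,6):
    for s in(1,-1):
        k=g&(abs(T[...,1]*s-y)<3)
        if k.sum()>5: t=T[k]; j=t[:,2].argmax(); print(s*y,'lowest tool z',t[j], 'x range',t[:,0].min(),t[:,0].max())
E
```

```text
turq x 58.3006238476704 132.81812263802482 y -93.73816326544257 -20.608504237130973
turq x -8.542207266299068 64.17584739485116 y 22.991365357996347 90.63108757117837
turq x -69.92245292615739 2.362886253890001 y -169.13382904867208 -104.85230303589574
turq x -95.87765396006665 13.55057587454556 y 37.97243376361681 164.48482865751967
10 lowest tool z [ 41.1   7.6 -30.9] x range -31.53487682351093 42.10377370001041
-10 lowest tool z [ 44.   -8.5 -28.2] x range -34.3426353383016 44.63979189597297
16 lowest tool z [ 12.1  13.3 -36.3] x range 6.860408467742443 21.614864538426048
-16 lowest tool z [ 11.4 -13.5 -34.7] x range 7.096019409029339 21.531136361782405
22 lowest tool z [  7.9  19.1 -38.8] x range 4.1763415386052625 18.13681327088826
-22 lowest tool z [  7.2 -19.9 -36.2] x range 6.827150742044115 20.889741743854504
28 lowest tool z [  7.5  25.1 -72.1] x range -11.318223868328285 14.542367675755873
-28 lowest tool z [  7.3 -25.4 -70.7] x range -7.156012129557192 13.399971525795655
34 lowest tool z [ 11.8  32.1 -74.4] x range -12.104279984289017 14.942819972379313
-34 lowest tool z 
[... 212 characters left out ...]
2463 14.252873389090386
46 lowest tool z [ -7.   43.2 -86.3] x range -7.667745541566029 14.022158639870907
-46 lowest tool z [ -7.4 -43.  -82.4] x range -8.173406985379225 13.879774639137661
52 lowest tool z [ 12.2  49.2 -97.5] x range 8.170485009847823 15.276684720647772
-52 lowest tool z [ 11.8 -49.  -92.3] x range 7.7657493230776895 13.809555687214237
58 lowest tool z [  11.6   55.1 -107.3] x range 10.78772956099445 15.648817680219546
-58 lowest tool z [  11.5  -55.8 -103.6] x range 10.540223685365095 15.213333423549017
64 lowest tool z [  12.2   61.2 -116.9] x range 11.182653223176736 13.84763867892276
-64 lowest tool z [  12.   -61.1 -113.4] x range 10.956242388976731 13.994012328268948
```

```bash
python3 -m creep '[[[-17,-16.5,0],[0,0,0]],[[0,0,30],[0,0,0]],[[0,0,30],[0,0,0]],[[0,0,18],[0,0,0]],[[0,0,0],[0,0,0]],[[0,0,0],[0,0,0]]]'
python3 -m creep '[[[0,0,0],[0,0,0]]]'
cat > s.py <<'E'
from h import *
o=bot.get_obs(); M=R.from_quat(o['tool_rot']).as_matrix(); a=np.radians(-8.92); A=np.array([[np.cos(a),-np.sin(a),0],[np.sin(a),np.cos(a),0],[0,0,1]])
st=lambda p:(A.T@(np.array(p)-[.7338,-.0345,0]))*1000
print('t',o['clock'],'eef',np.round(st(o['eef_pos']),1),'tip',np.round(st(o['eef_pos']+M@[-.159,-.0006,-.0375]),1),'F stand',np.round(A.T@o['ft_force'],1),'T',np.round(o['ft_torque'],2),'axis dir',np.round(A.T@M[:,0],4),'grip',round(o['grip_width'],4))
E
python3 s.py
```

```text
clock: 16.32
eef_pos: [0.4594, -0.008, 0.0021]
tool_rot: [0.078, 0.997, 0.0, 0.001]
ft_force: [0.0, 0.6, -1.7]
grip_width: 0.0163
grasp_force: 60.2
clock: 16.45
eef_pos: [0.4598, -0.0079, 0.0025]
tool_rot: [0.078, 0.997, 0.0, 0.001]
ft_force: [0.4, 0.2, -2.6]
grip_width: 0.0167
grasp_force: 60.2
t 16.45 eef [-274.8  -16.2    2.5] tip [-115.9  -16.9   40.4] F stand [ 0.4  0.3 -2.6] T [ 0.03  0.05 -0.01] axis dir [-1.0e+00  3.0e-04 -2.4e-03] grip 0.0167
```

```bash
python3 -m creep '[[[0,0,4.5],[0,0,0]],[[0,0,0],[0,0,0]],[[0,0,0],[0,0,0]]]';python3 s.py; python3 - <<'E'
from h import *
np.set_printoptions(precision=1,suppress=True)
o=bot.get_obs();c=vision.camera('wrist'); P=cloud(c,o); h=cv2.cvtColor(c['image'],cv2.COLOR_BGR2HSV)
m=((h[...,0]<6)|(h[...,0]>174))&(h[...,1]>150)&(P[...,2]>.044)&(P[...,2]<.06); print('handle top z',np.percentile(P[m][:,2],[10,50,90])*1000)
c=vision.camera('scene'); P=cloud(c); a=np.radians(-8.92); S=(P-[.7338,-.0345,0])*1000; x=S[...,0]*np.cos(a)+S[...,1]*np.sin(a); y=-S[...,0]*np.sin(a)+S[...,1]*np.cos(a); z=S[...,2]
for s in range(-190,-110,10):
    k=(abs(x-s)<5)&(abs(y+17)<16)&(z>18)&(z<60)
    if k.sum()>3: print(s,k.sum(),'z 95%',np.percentile(z[k],95),'y med',np.median(y[k]))
E
```

```text
clock: 16.82
eef_pos: [0.4586, -0.0078, -0.0031]
tool_rot: [0.078, 0.997, -0.0, 0.0]
ft_force: [0.5, 0.0, -2.3]
grip_width: 0.0168
grasp_force: 60.2
t 16.825 eef [-276.   -16.3   -3.1] tip [-117.   -16.9   34.5] F stand [ 0.5  0.1 -2.3] T [-0.06  0.01  0.01] axis dir [-1.e+00  1.e-04 -0.e+00] grip 0.0168
handle top z [45.  46.  46.9]
-190 12 z 95% 40.802908412011604 y med -10.986527171501834
-180 12 z 95% 42.01051828793117 y med -10.771980709283183
-170 11 z 95% 40.94554996149324 y med -10.882525645548883
-160 27 z 95% 44.9319887818024 y med -10.332462658988591
-150 10 z 95% 41.226524587610285 y med -11.917122435913969
-140 11 z 95% 42.42954939750298 y med -10.631306697880882
```

```bash
python3 -m creep '[[[-20,0,-1.7],[0,0,0]],[[-25,0,0],[0,0,0]],[[-15,0,0],[0,0,0]],[[-4,0,0],[0,0,0]],[[0,0,0],[0,0,0]],[[0,0,0],[0,0,0]]]';python3 s.py
python3 -m creep '[[[-3,0,0],[0,0,0]],[[0,0,0],[0,0,0]]]';python3 s.py
```

```text
clock: 17.68
eef_pos: [0.5208, -0.0177, -0.0016]
tool_rot: [0.078, 0.997, -0.0, -0.001]
ft_force: [-0.3, -0.4, -3.5]
grip_width: 0.0165
grasp_force: 60.2
t 17.675 eef [-213.   -16.4   -1.6] tip [-54.  -17.   35.7] F stand [-0.2 -0.4 -3.5] T [0.01 0.   0.05] axis dir [-1.      0.      0.0013] grip 0.0165
clock: 17.92
eef_pos: [0.525, -0.0182, -0.0012]
tool_rot: [0.078, 0.997, 0.0, 0.0]
ft_force: [0.6, -0.3, -2.2]
grip_width: 0.0166
grasp_force: 60.2
t 17.925 eef [-208.7  -16.3   -1.2] tip [-49.8 -16.9  36.4] F stand [ 0.6 -0.2 -2.2] T [0.03 0.02 0.04] axis dir [-1.e+00  1.e-04 -5.e-04] grip 0.0166
```

Creep forward in 2 mm steps until contact.

```bash
python3 -m creep '[[[-2,0,0],[0,0,0]],[[0,0,0],[0,0,0]]]'>/dev/null;python3 s.py
python3 -m creep '[[[-1.5,0,0],[0,0,0]],[[0,0,0],[0,0,0]]]'>/dev/null;python3 s.py
python3 -m creep '[[[-1,0,0],[0,0,0]],[[0,0,0],[0,0,0]]]'>/dev/null;python3 s.py
python3 -m creep '[[[-1,0,0],[0,0,0]],[[0,0,0],[0,0,0]]]'>/dev/null;python3 s.py
```

```text
t 18.175 eef [-206.7  -16.3   -1.3] tip [-47.8 -16.9  36.2] F stand [-0.2  0.2 -2.5] T [-0.    0.02  0.01] axis dir [-1.e+00  1.e-04 -3.e-04] grip 0.0165
t 18.425 eef [-205.3  -16.3   -1.4] tip [-46.3 -17.   36.1] F stand [ 0.   0.4 -2.8] T [ 0.01 -0.01 -0.05] axis dir [-1.e+00  2.e-04 -1.e-04] grip 0.0165
t 18.675 eef [-204.4  -16.4   -1.4] tip [-45.4 -17.   36.1] F stand [-0.5  0.  -3. ] T [-0.01 -0.04  0.  ] axis dir [-1.e+00  1.e-04 -1.e-04] grip 0.0163
t 18.925 eef [-204.3  -16.4   -1.6] tip [-45.2 -17.   35.6] F stand [-2.9  0.3 -2.2] T [ 0.06  0.39 -0.02] axis dir [-1.0e+00  1.0e-04  1.5e-03] grip 0.0161
```

```bash
python3 -m creep '[[[-1,3,0],[0,0,0]],[[0,0,0],[0,0,0]]]'>/dev/null;python3 s.py
python3 -m creep '[[[0,3,0],[0,0,0]],[[0,0,0],[0,0,0]]]'>/dev/null;python3 s.py
python3 -m creep '[[[0,3,0],[0,0,0]],[[0,0,0],[0,0,0]]]'>/dev/null;python3 s.py
```

```text
t 19.175 eef [-204.3  -14.1   -2. ] tip [-45.2 -14.8  34.9] F stand [-5.  -2.3 -1.2] T [-0.32  0.91 -0.31] axis dir [-1.      0.0013  0.0035] grip 0.0158
t 19.425 eef [-204.3  -11.    -2.1] tip [-45.2 -11.7  34.9] F stand [-5.  -2.6 -1.9] T [-0.37  1.07 -0.44] axis dir [-1.      0.0011  0.0034] grip 0.0167
t 19.675 eef [-204.3   -8.    -2.1] tip [-45.2  -8.8  34.8] F stand [-5.4 -3.8 -2.4] T [-0.4   1.03 -0.4 ] axis dir [-1.      0.0011  0.0035] grip 0.0169
```

```bash
for i in 1 2 3; do :; done
python3 -m creep '[[[0,3,0],[0,0,0]],[[0,0,0],[0,0,0]]]'>/dev/null;python3 s.py
python3 -m creep '[[[0,3,0],[0,0,0]],[[0,0,0],[0,0,0]]]'>/dev/null;python3 s.py
python3 -m creep '[[[0,3,0],[0,0,0]],[[0,0,0],[0,0,0]]]'>/dev/null;python3 s.py
```

```text
t 19.925 eef [-204.2   -5.    -2.1] tip [-45.1  -5.7  34.8] F stand [-4.8 -2.6 -1.7] T [-0.41  1.04 -0.41] axis dir [-1.      0.001   0.0034] grip 0.0169
t 20.175 eef [-204.1   -1.9   -2.1] tip [-45.   -2.6  34.9] F stand [-4.3 -2.7 -1.9] T [-0.32  1.07 -0.37] axis dir [-1.0e+00  9.0e-04  3.2e-03] grip 0.0165
t 20.425 eef [-200.8    2.3   -1. ] tip [-42.    1.8  37. ] F stand [ 0.3  0.3 -2.1] T [ 0.03  0.11 -0.02] axis dir [-1.e+00 -9.e-04 -3.e-03] grip 0.0166
```

```bash
python3 -m creep '[[[-2,0,0],[0,0,0]],[[0,0,0],[0,0,0]]]'>/dev/null;python3 s.py
python3 -m creep '[[[-2,1,0],[0,0,0]],[[0,0,0],[0,0,0]]]'>/dev/null;python3 s.py
```

```text
t 20.675 eef [-200.3    2.3   -1.2] tip [-41.3   1.8  36.3] F stand [-1.8  1.4 -2.1] T [0.28 0.34 0.22] axis dir [-1.e+00 -9.e-04 -2.e-04] grip 0.0167
t 20.925 eef [-199.5    3.    -1.7] tip [-40.5   2.5  35.5] F stand [-5.2  1.1 -1.7] T [0.39 0.8  0.23] axis dir [-1.0e+00 -6.0e-04  2.1e-03] grip 0.0164
```

```bash
python3 -m creep '[[[0,1.5,0],[0,0,0]],[[0,0,0],[0,0,0]]]'>/dev/null;python3 s.py
python3 -m creep '[[[0,1,0],[0,0,0]],[[0,0,0],[0,0,0]]]'>/dev/null;python3 s.py
```

```text
t 21.175 eef [-197.3    4.3   -1.1] tip [-38.4   3.7  36.7] F stand [-0.7  1.3 -2.7] T [0.19 0.01 0.12] axis dir [-1.     -0.     -0.0022] grip 0.0165
t 21.425 eef [-197.4    5.1   -1.1] tip [-38.5   4.4  36.8] F stand [-0.3 -0.9 -1.3] T [0.   0.03 0.01] axis dir [-1.0e+00  5.0e-04 -1.9e-03] grip 0.0163
```

```bash
python3 -m creep '[[[-3,-0.3,0],[0,0,0]],[[0,0,0],[0,0,0]]]'>/dev/null;python3 s.py
python3 -m creep '[[[-4,0,0],[0,0,0]],[[0,0,0],[0,0,0]]]'>/dev/null;python3 s.py
```

```text
t 21.675 eef [-194.8    4.8   -1.2] tip [-35.8   4.1  36.4] F stand [-0.6  0.8 -1.7] T [-0.01 -0.01  0.02] axis dir [-1.e+00  4.e-04 -1.e-03] grip 0.0166
t 21.925 eef [-190.9    4.9   -1.3] tip [-31.9   4.2  36.3] F stand [-0.1  0.6 -1.9] T [0.06 0.01 0.08] axis dir [-1.e+00  3.e-04 -8.e-04] grip 0.0167
```

```bash
python3 -m creep '[[[-5,0,0],[0,0,0]],[[-5,0,0],[0,0,0]],[[0,0,0],[0,0,0]]]'>/dev/null;python3 s.py
python3 -m creep '[[[-5,0,0],[0,0,0]],[[-4,0,0],[0,0,0]],[[0,0,0],[0,0,0]]]'>/dev/null;python3 s.py
python3 -m creep '[[[-3,0,0],[0,0,0]],[[0,0,0],[0,0,0]]]'>/dev/null;python3 s.py
python3 -m creep '[[[-2,0,0],[0,0,0]],[[0,0,0],[0,0,0]]]'>/dev/null;python3 s.py
```

```text
t 22.3 eef [-180.7    4.9   -1.3] tip [-21.7   4.2  36.3] F stand [ 1.  -0.4 -1.5] T [ 0.08 -0.05  0.09] axis dir [-1.e+00  3.e-04 -8.e-04] grip 0.0164
t 22.675 eef [-171.9    4.8   -1.4] tip [-12.9   4.2  36.3] F stand [-0.1  0.9 -2. ] T [ 0.02 -0.08  0.09] axis dir [-1.e+00  3.e-04 -7.e-04] grip 0.0167
t 22.925 eef [-169.1    4.9   -1.4] tip [-10.1   4.3  36.2] F stand [-0.   0.4 -2.1] T [ 0.07 -0.07  0.09] axis dir [-1.e+00  1.e-04 -4.e-04] grip 0.0164
t 23.175 eef [-167.3    4.9   -1.4] tip [-8.3  4.3 36.2] F stand [-0.2  0.3 -2.8] T [ 0.1  -0.05  0.04] axis dir [-1.e+00  1.e-04 -2.e-04] grip 0.0167
```

```bash
python3 -m creep '[[[-1.5,0,0],[0,0,0]],[[0,0,0],[0,0,0]]]'>/dev/null;python3 s.py
python3 -m creep '[[[-1.5,0,0],[0,0,0]],[[0,0,0],[0,0,0]]]'>/dev/null;python3 s.py
python3 -m creep '[[[-1.5,0,0],[0,0,0]],[[0,0,0],[0,0,0]]]'>/dev/null;python3 s.py
```

```text
t 23.425 eef [-166.2    4.9   -1.5] tip [-7.2  4.3 36. ] F stand [-1.5  0.8 -0.9] T [0.18 0.16 0.08] axis dir [-1.e+00  0.e+00  5.e-04] grip 0.0163
t 23.675 eef [-166.2    4.9   -1.8] tip [-7.1  4.3 35.2] F stand [-4.2  1.2 -0.7] T [0.28 0.72 0.08] axis dir [-1.0e+00 -1.0e-04  3.3e-03] grip 0.0165
t 23.925 eef [-166.3    4.8   -2.1] tip [-7.1  4.3 34.4] F stand [-8.7  1.8  1.5] T [0.33 1.26 0.02] axis dir [-1.0e+00 -2.0e-04  6.1e-03] grip 0.0164
```

Collar contact is felt at the expected depth: tip at −7.1 mm, which is 38 mm in. Releasing under light inward pressure, then retreating.

```bash
python3 -m creep '[[[0,0,0],[0,0,0]],[[0,0,0],[0,0,0]],[[0,0,0],[0,0,0]]]' 50; python3 s.py
python3 -m creep '[[[4,0,-10],[0,0,0]],[[0,0,-40],[0,0,0]],[[0,0,-40],[0,0,0]],[[30,0,-20],[0,0,0]],[[40,0,0],[0,0,0]],[[0,0,0],[0,0,0]],[[0,0,0],[0,0,0]]]'
python3 c.py w7; python3 - <<'E'
from h import *
np.set_printoptions(precision=1,suppress=True)
P=np.load('P.npy'); h=cv2.cvtColor(cv2.imread('last.png'),cv2.COLOR_BGR2HSV)
a=np.radians(-8.92); S=(P-[.7338,-.0345,0])*1000; x=S[...,0]*np.cos(a)+S[...,1]*np.sin(a); y=-S[...,0]*np.sin(a)+S[...,1]*np.cos(a); z=S[...,2]
m=((h[...,0]<6)|(h[...,0]>174))&(h[...,1]>150)&(abs(y)<40)&(x<-100)&(z<70)&(z>5)
print(m.sum(),'x',np.percentile(x[m],[1,99]),'y',np.percentile(y[m],[2,98]))
for s in range(-210,-120,15):
    k=m&(abs(x-s)<6)
    if k.sum()>5: print(s,'ztop',np.percentile(z[k],90))
c=vision.camera('top'); P=cloud(c); S=(P-[.7338,-.0345,0])*1000
for q in('last_heel','solvent_bottle','tack_tin','thick_pin'): print(q,[(np.round(r['position']),round(r['score'],2)) for r in vision.place_of(c,q)[:2]])
E
```

```text
clock: 24.3
eef_pos: [0.5746, -0.0047, -0.0009]
tool_rot: [0.078, 0.997, -0.0, 0.001]
ft_force: [-0.9, -0.4, 0.5]
grip_width: 0.0497
grasp_force: 0.0
t 24.3 eef [-161.9    4.8   -0.9] tip [-3.   4.1 36.9] F stand [-0.8 -0.5  0.5] T [-0. -0. -0.] axis dir [-1.0e+00  4.0e-04 -1.9e-03] grip 0.0497
clock: 25.18
eef_pos: [0.5013, 0.0071, 0.1095]
tool_rot: [0.078, 0.997, 0.0, 0.001]
ft_force: [0.1, 0.0, 1.1]
grip_width: 0.05
grasp_force: 0.0
25.175 [0.5013 0.0071 0.1095] [[-0.9879  0.1551  0.0023]
 [ 0.1551  0.9879 -0.0001]
 [-0.0023  0.0003 -1.    ]] [[ 0.0007 -0.9613 -0.2756  0.0691]
 [ 1.      0.0009 -0.0008 -0.0014]
 [ 0.001  -0.2756  0.9613 -0.175 ]
 [ 0.      0.      0.      1.    ]]
1616 x [-210.6 -134.7] y [-4.5 13.3]
-210 ztop 30.747039633545125
-195 ztop 32.239760306924246
-180 ztop 33.80007207347614
-165 ztop 35.30505652983854
-150 ztop 36.69707092985319
-135 ztop 38.017333140462206
last_heel [(array([320., 162.]), 0.81)]
solvent_bottle [(array([279., 155.]), 0.65)]
tack_tin [(array([379., 175.]), 0.62)]
thick_pin [(array([443., 198.]), 0.67)]
```

View pics/w7.png

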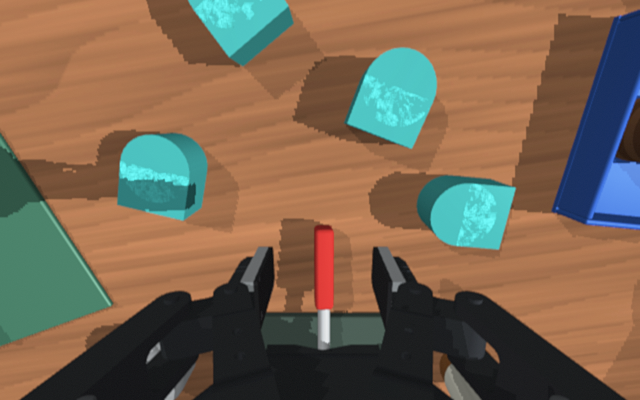

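The pin sits in the hole with its rear end at about (323,230), stand x ≈ −210, as expected when home, but it droops slightly. I'll nudge its rear end with closed fingers to make sure the collar is seated.

```bash
python3 -m creep '[[[2,0,20],[0,0,0]],[[0,0,30],[0,0,0]],[[0,0,40],[0,0,0]],[[0,0,30],[0,0,0]],[[0,0,11],[0,0,0]],[[0,0,0],[0,0,0]],[[0,0,0],[0,0,0]]]' 0; python3 s.py
python3 -m creep '[[[-6,0,0],[0,0,0]],[[-3,0,0],[0,0,0]],[[0,0,0],[0,0,0]]]' >/dev/null; python3 s.py
```

```text
clock: 26.35
eef_pos: [0.4998, 0.0074, -0.0212]
tool_rot: [0.078, 0.997, 0.0, 0.001]
ft_force: [0.1, -0.6, 0.4]
grip_width: 0.0003
grasp_force: 0.0
t 26.35 eef [-237.6    5.1  -21.2] tip [-78.7   4.4  16.6] F stand [ 0.2 -0.6  0.4] T [-0.   -0.05 -0.02] axis dir [-1.0e+00  1.0e-04 -2.3e-03] grip 0.0003
t 26.725 eef [-229.1    4.9  -21.9] tip [-70.2   4.3  15.8] F stand [ 0.4  0.5 -0.2] T [-0.01 -0.01 -0.02] axis dir [-1.0e+00  2.0e-04 -1.3e-03] grip 0.0002
```

```bash
python3 -m creep '[[[-3,0,0],[0,0,0]],[[-2,0,0],[0,0,0]],[[0,0,0],[0,0,0]]]' >/dev/null; python3 s.py
python3 -m creep '[[[-2,0,0],[0,0,0]],[[0,0,0],[0,0,0]]]' >/dev/null; python3 s.py
python3 -m creep '[[[-2,0,0],[0,0,0]],[[0,0,0],[0,0,0]]]' >/dev/null; python3 s.py
python3 -m creep '[[[-2,0,0],[0,0,0]],[[0,0,0],[0,0,0]]]' >/dev/null; python3 s.py
```

```text
t 27.1 eef [-224.8    4.9  -22.4] tip [-65.8   4.2  15.1] F stand [-0.2  0.4 -1.1] T [-0.03 -0.01 -0.02] axis dir [-1.e+00  2.e-04 -0.e+00] grip -0.0001
t 27.35 eef [-222.8    4.9  -22.4] tip [-63.8   4.3  15.1] F stand [ 0.  -0.1  0.3] T [ 0.01 -0.01 -0.01] axis dir [-1.e+00  1.e-04 -1.e-04] grip 0.0003
t 27.6 eef [-222.6    4.7  -22.9] tip [-63.5   4.1  14.1] F stand [-3.3 -0.4 -0. ] T [ 0.    0.72 -0.  ] axis dir [-1.      0.      0.0031] grip -0.0004
t 27.85 eef [-222.6    4.6  -23.5] tip [-63.4   4.   12.9] F stand [-7.3  1.   1.9] T [0.21 1.39 0.01] axis dir [-1.0e+00 -1.0e-04  6.8e-03] grip -0.0002
```

```bash
python3 -m creep '[[[-3,0,0],[0,0,0]],[[0,0,0],[0,0,0]]]' >/dev/null; python3 s.py
python3 -m creep '[[[-2,0,0],[0,0,0]],[[0,0,0],[0,0,0]]]' >/dev/null; python3 s.py
python3 -m creep '[[[9,0,0],[0,0,0]],[[8,0,0],[0,0,0]],[[0,0,-40],[0,0,0]],[[0,0,-50],[0,0,0]],[[60,0,-20],[0,0,0]],[[30,0,0],[0,0,0]],[[0,0,0],[0,0,0]],[[0,0,0],[0,0,0]]]'; python3 - <<'E'
from h import *
np.set_printoptions(precision=1,suppress=True)
a=np.radians(-8.92)
def chk(c,o=None):
    P=cloud(c,o); h=cv2.cvtColor(c['image'],cv2.COLOR_BGR2HSV)
    S=(P-[.7338,-.0345,0])*1000; x=S[...,0]*np.cos(a)+S[...,1]*np.sin(a); y=-S[...,0]*np.sin(a)+S[...,1]*np.cos(a); z=S[...,2]
    m=((h[...,0]<6)|(h[...,0]>174))&(h[...,1]>150)&(abs(y-4)<7)&(x<-100)&(x>-240)&(z<60)&(z>5)
    print(m.sum(),'x',np.percentile(x[m],[1,99]),'ztop',[(s,round(float(np.percentile(z[m&(abs(x-s)<6)],80)),1)) for s in range(-205,-130,15) if (m&(abs(x-s)<6)).sum()>4])
    k=(abs(y-4)<4)&(x<-100)&(x>-132)&(z<45)&(z>15); 
    print('shank',[(s,int((k&(abs(x-s)<3)).sum()),round(float(np.percentile(z[k&(abs(x-s)<3)],80)),1)) for s in range(-128,-100,5) if (k&(abs(x-s)<3)).sum()>2])
    return P
o=bot.get_obs(); w=vision.camera('wrist'); cv2.imwrite('pics/w8.png',w['image']); chk(w,o)
c=vision.camera('scene'); chk(c); cv2.imwrite('pics/fin.png',cv2.resize(c['image'][120:320,160:480],None,fx=2.5,fy=2.5,interpolation=cv2.INTER_CUBIC))
c=vision.camera('top'); P=chk(c); z=P[...,2]; hh=cv2.cvtColor(c['image'],cv2.COLOR_BGR2HSV)[...,0]
for n,X,Y in(('heel',.484,.303),('mate',.515,.4)):
    m=(np.hypot(P[...,0]-X,P[...,1]-Y)<.05)&(z>.03)&(z<.1)&(hh<20); print(n,m.sum(),np.percentile(z[m],[5,50,95])*1000,cv2.minAreaRect(P[m][:,:2].astype(np.float32)*1000)[:2])
print([(q,[np.round(r['position']) for r in vision.place_of(c,q)[:1]]) for q in('last_heel','solvent_bottle','tack_tin','thick_pin')])
E
```

```text
t 28.1 eef [-222.8    4.3  -24.4] tip [-63.3   3.8  11.1] F stand [-12.4   0.5   2.6] T [0.31 2.31 0.01] axis dir [-9.999e-01 -2.000e-04  1.250e-02] grip 0.0001
t 28.35 eef [-222.8    4.2  -24.9] tip [-63.3   3.7  10. ] F stand [-14.7  -0.1   2.3] T [ 0.46  2.86 -0.03] axis dir [-9.999e-01 -4.000e-04  1.620e-02] grip -0.0
clock: 29.35
eef_pos: [0.4198, 0.02, 0.0881]
tool_rot: [0.078, 0.997, 0.0, 0.002]
ft_force: [-0.6, -0.3, 0.3]
grip_width: -0.0003
grasp_force: 0.0
229 x [-207.9 -184.9] ztop [(-205, 31.1), (-190, 32.5)]
shank []
54 x [-209.6 -140.8] ztop [(-205, 31.2), (-190, 32.4), (-175, 33.9), (-160, 35.9), (-145, 38.1)]
shank []
101 x [-209.9 -136.8] ztop [(-205, 32.3), (-190, 35.3), (-175, 38.8), (-160, 38.5), (-145, 38.9)]
shank [(-128, 4, 38.1), (-123, 4, 37.9), (-118, 4, 37.9), (-113, 4, 37.4), (-108, 4, 36.3), (-103, 4, 36.9)]
heel 310 [39.6 46.2 51.3] ((485.3933410644531, 303.14910888671875), (66.46040344238281, 50.41159439086914))
mate 325 [39.2 46.2 52.4] ((516.4932861328125, 400.2518615722656), (56.11886215209961, 62.57229995727539))
[('last_heel', [array([322., 160.])]), ('solvent_bottle', [array([282., 156.])]), ('tack_tin', [array([379., 174.])]), ('thick_pin', [array([441., 198.])])]
```

View pics/fin.png

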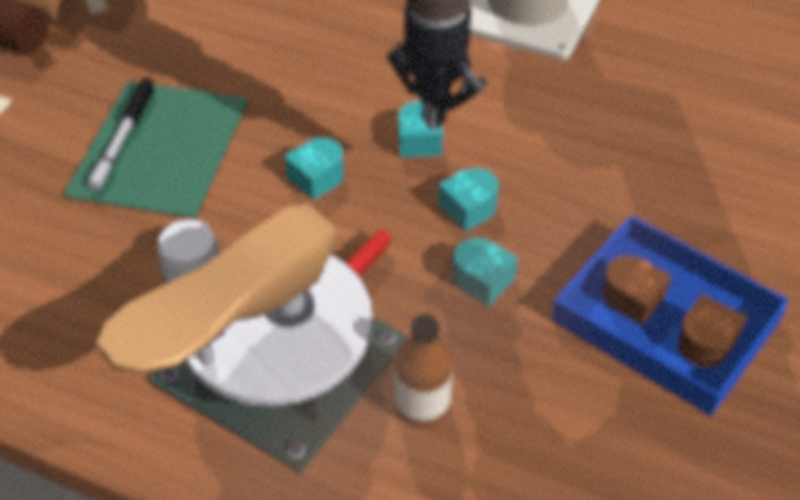

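The final view shows both heels flat, side by side, in the tray at (635,285) and (712,330). The red handle protrudes under the turntable at (370,250). The last, bottle, tin and black pin are where they were. The rear end stayed put under 15 N of push, so the collar is seated.

```bash
python3 -c "
from workcell import workorder; print(workorder.job_done())"
```

```text
the job is handed in; nothing more can be done
None
```

I handed the job in at about 29 s of the 66 s: the loose heel lies flat in the tray beside its mate, and the red pin is in the hole with its collar at the plate by depth and push (out of sight there); released, its handle droops slightly.

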